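# Pin up and lock the core-pin holder of a ridge-tile mould

### The job

Get the core-pin holder ready for the mould: take the dust cap off the lock, stand every core pin from the wooden rack in a bore of the holder, pushed fully home, and only then fit the T-key in the square socket and turn it clockwise until you feel the lock bolt drop into its notch, and leave it there. Then stand the key back upright in the hole of its stand and put the dust cap back over the lock, and leave the tile, the mallet and the tin where they are.

Things in the scene. Friction and masses are not known exactly. Their poses are not given: they have to be found in the camera images.
- pin1: steel core pin, all alike, may be absent; shank 14 mm thick, 87 mm long in all, its top 9 mm a head 26 mm across, its foot tapered over 6 mm to 9 mm; 0.08 to 0.17 kg. Origin at the centre of its foot, z up along the pin. At first it stands 20 mm deep in a hole of a fixed wooden rack 52 x 200 x 30 mm (four round holes 48 mm apart)
- pin2: steel core pin, all alike, may be absent; shank 14 mm thick, 87 mm long in all, its top 9 mm a head 26 mm across, its foot tapered over 6 mm to 9 mm; 0.08 to 0.17 kg. Origin at the centre of its foot, z up along the pin. At first it stands 20 mm deep in a hole of a fixed wooden rack 52 x 200 x 30 mm (four round holes 48 mm apart)
- pin3: steel core pin, all alike, may be absent; shank 14 mm thick, 87 mm long in all, its top 9 mm a head 26 mm across, its foot tapered over 6 mm to 9 mm; 0.08 to 0.17 kg. Origin at the centre of its foot, z up along the pin. At first it stands 20 mm deep in a hole of a fixed wooden rack 52 x 200 x 30 mm (four round holes 48 mm apart)
- pin4: steel core pin, all alike, may be absent; shank 14 mm thick, 87 mm long in all, its top 9 mm a head 26 mm across, its foot tapered over 6 mm to 9 mm; 0.08 to 0.17 kg. Origin at the centre of its foot, z up along the pin. At first it stands 20 mm deep in a hole of a fixed wooden rack 52 x 200 x 30 mm (four round holes 48 mm apart)
- holder: the fixed core-pin holder: a dark steel pin block 70 mm wide (x), 196 mm long (y), 46 mm high, and at its +y end a grey lock housing 94 x 94 mm, 46 mm high. Origin on the bench, midway along the whole 290 mm length, x across and y along it, z up. The axis of the lock is 98 mm from the origin along +y
- bore1 (a point): mouth centre of bore 1 of the holder, on top of the pin block, z up; four bores 46 mm apart in a row along the holder's y, bore 4 next to the lock. Each is 16 mm across and 30 mm deep and takes any pin; a pin fully home has its foot 30 mm below the mouth and 48 mm of shank in the open under its head
- bore2 (a point): mouth centre of bore 2 of the holder, on top of the pin block, z up; four bores 46 mm apart in a row along the holder's y, bore 4 next to the lock. Each is 16 mm across and 30 mm deep and takes any pin; a pin fully home has its foot 30 mm below the mouth and 48 mm of shank in the open under its head
- bore3 (a point): mouth centre of bore 3 of the holder, on top of the pin block, z up; four bores 46 mm apart in a row along the holder's y, bore 4 next to the lock. Each is 16 mm across and 30 mm deep and takes any pin; a pin fully home has its foot 30 mm below the mouth and 48 mm of shank in the open under its head
- bore4 (a point): mouth centre of bore 4 of the holder, on top of the pin block, z up; four bores 46 mm apart in a row along the holder's y, bore 4 next to the lock. Each is 16 mm across and 30 mm deep and takes any pin; a pin fully home has its foot 30 mm below the mouth and 48 mm of shank in the open under its head
- socket (a point): mouth centre of the square socket of the lock spindle, 58 mm above the bench. 13.2 mm square below a 3 mm lead-in that opens to 19 mm, flats square to this frame's x and y, 22 mm deep in all. The frame turns with the spindle, z up. A fixed round collar 44 mm across and 12 mm high stands around it, its rim level with the mouth; only the key can turn the spindle
- cam: the lock spindle itself, with the hidden notched disc on it; origin on its axis at bench height, z up. It turns with a steady drag of about 0.14 N m. The notch lies 0.5 to 1.5 rad clockwise (from above) of the start, each time elsewhere and not to be seen. From 0.2 rad before it the torque falls to nothing: the spindle is drawn in. Turning on past it takes about 0.6 N m
- bolt (a joint): drop of the spring bolt of the lock, a steel button 10 mm across, 37 mm from the lock's axis on the holder's +x side, 7 mm proud of the housing. 0 to 0.001 m: up, outside the notch; about 0.005 m: down in the notch; it holds itself there when the key is let go
- key: steel T-key, 94 mm long, 0.26 to 0.44 kg: a 12 mm square tip 16 mm long (end tapered over 5 mm to 8 mm), a square shank 18 mm wide from 16 to 76 mm, flats square to the tip's and to its x and y, a round head 32 mm across from 76 to 94 mm with a cross bar 12 mm thick, 84 mm long along its y at 85 mm. Origin at the end of the tip, z up. In the socket its end is about 16 mm below the mouth
- rest (a point): mouth centre of the 14 mm square hole of the key's stand, a fixed plywood block 80 x 80 x 30 mm; flats square to this frame's x and y, z up, 24 mm deep. The key stands in it, at first and at the end, with the shoulder of its shank on the block, its end 16 mm below the mouth
- cap: black dust cap, 0.12 kg: a round skirt 55 mm across, 49 mm inside, 10 mm deep under a 4 mm top, and a grip stub 22 mm across from 14 to 42 mm. Origin at the centre of its underside, z up. At first it sits over the collar of the lock, its underside 10 mm below the socket's mouth, and belongs there again at the end; meanwhile it may stand anywhere on the bench
- tile: bystander: brown angle ridge tile, 200 mm long, about 155 mm wide and 85 mm high, lying ridge up; origin at the centre of its underside
- mallet: bystander: mallet with a white plastic head 60 mm across and 110 mm long and a wooden handle, lying; origin under the centre of its head
- tin: bystander: grey tin 84 mm across and 100 mm high; origin at the centre of its underside
There are look-alikes about, which are no part of the job. Leave any blue or red look-alike of the pin4 alone.

How it is judged:
On the way, in this order (a step that is already met when the one before it is completed fails the run):
1. every core pin stands fully home in a bore of the holder, the lock bolt still up (((horizontal distance between pin1 and bore1 below 0.004 m and z of pin1 in the frame of bore1 below -0.025 m and angle between pin1's own z axis and vertical below 0.16 rad) or (horizontal distance between pin1 and bore2 below 0.004 m and z of pin1 in the frame of bore2 below -0.025 m and angle between pin1's own z axis and vertical below 0.16 rad) or (horizontal distance between pin1 and bore3 below 0.004 m and z of pin1 in the frame of bore3 below -0.025 m and angle between pin1's own z axis and vertical below 0.16 rad) or (horizontal distance between pin1 and bore4 below 0.004 m and z of pin1 in the frame of bore4 below -0.025 m and angle between pin1's own z axis and vertical below 0.16 rad)) and ((horizontal distance between pin2 and bore1 below 0.004 m and z of pin2 in the frame of bore1 below -0.025 m and angle between pin2's own z axis and vertical below 0.16 rad) or (horizontal distance between pin2 and bore2 below 0.004 m and z of pin2 in the frame of bore2 below -0.025 m and angle between pin2's own z axis and vertical below 0.16 rad) or (horizontal distance between pin2 and bore3 below 0.004 m and z of pin2 in the frame of bore3 below -0.025 m and angle between pin2's own z axis and vertical below 0.16 rad) or (horizontal distance between pin2 and bore4 below 0.004 m and z of pin2 in the frame of bore4 below -0.025 m and angle between pin2's own z axis and vertical below 0.16 rad)) and ((horizontal distance between pin3 and bore1 below 0.004 m and z of pin3 in the frame of bore1 below -0.025 m and angle between pin3's own z axis and vertical below 0.16 rad) or (horizontal distance between pin3 and bore2 below 0.004 m and z of pin3 in the frame of bore2 below -0.025 m and angle between pin3's own z axis and vertical below 0.16 rad) or (horizontal distance between pin3 and bore3 below 0.004 m and z of pin3 in the frame of bore3 below -0.025 m and angle between pin3's own z axis and vertical below 0.16 rad) or (horizontal distance between pin3 and bore4 below 0.004 m and z of pin3 in the frame of bore4 below -0.025 m and angle between pin3's own z axis and vertical below 0.16 rad)) and ((horizontal distance between pin4 and bore1 below 0.004 m and z of pin4 in the frame of bore1 below -0.025 m and angle between pin4's own z axis and vertical below 0.16 rad) or (horizontal distance between pin4 and bore2 below 0.004 m and z of pin4 in the frame of bore2 below -0.025 m and angle between pin4's own z axis and vertical below 0.16 rad) or (horizontal distance between pin4 and bore3 below 0.004 m and z of pin4 in the frame of bore3 below -0.025 m and angle between pin4's own z axis and vertical below 0.16 rad) or (horizontal distance between pin4 and bore4 below 0.004 m and z of pin4 in the frame of bore4 below -0.025 m and angle between pin4's own z axis and vertical below 0.16 rad)) and not (value of joint bolt above 0.0035 m)), for 0.3 s.
2. the lock bolt has dropped into its notch, with the pins still home (((horizontal distance between pin1 and bore1 below 0.004 m and z of pin1 in the frame of bore1 below -0.025 m and angle between pin1's own z axis and vertical below 0.16 rad) or (horizontal distance between pin1 and bore2 below 0.004 m and z of pin1 in the frame of bore2 below -0.025 m and angle between pin1's own z axis and vertical below 0.16 rad) or (horizontal distance between pin1 and bore3 below 0.004 m and z of pin1 in the frame of bore3 below -0.025 m and angle between pin1's own z axis and vertical below 0.16 rad) or (horizontal distance between pin1 and bore4 below 0.004 m and z of pin1 in the frame of bore4 below -0.025 m and angle between pin1's own z axis and vertical below 0.16 rad)) and ((horizontal distance between pin2 and bore1 below 0.004 m and z of pin2 in the frame of bore1 below -0.025 m and angle between pin2's own z axis and vertical below 0.16 rad) or (horizontal distance between pin2 and bore2 below 0.004 m and z of pin2 in the frame of bore2 below -0.025 m and angle between pin2's own z axis and vertical below 0.16 rad) or (horizontal distance between pin2 and bore3 below 0.004 m and z of pin2 in the frame of bore3 below -0.025 m and angle between pin2's own z axis and vertical below 0.16 rad) or (horizontal distance between pin2 and bore4 below 0.004 m and z of pin2 in the frame of bore4 below -0.025 m and angle between pin2's own z axis and vertical below 0.16 rad)) and ((horizontal distance between pin3 and bore1 below 0.004 m and z of pin3 in the frame of bore1 below -0.025 m and angle between pin3's own z axis and vertical below 0.16 rad) or (horizontal distance between pin3 and bore2 below 0.004 m and z of pin3 in the frame of bore2 below -0.025 m and angle between pin3's own z axis and vertical below 0.16 rad) or (horizontal distance between pin3 and bore3 below 0.004 m and z of pin3 in the frame of bore3 below -0.025 m and angle between pin3's own z axis and vertical below 0.16 rad) or (horizontal distance between pin3 and bore4 below 0.004 m and z of pin3 in the frame of bore4 below -0.025 m and angle between pin3's own z axis and vertical below 0.16 rad)) and ((horizontal distance between pin4 and bore1 below 0.004 m and z of pin4 in the frame of bore1 below -0.025 m and angle between pin4's own z axis and vertical below 0.16 rad) or (horizontal distance between pin4 and bore2 below 0.004 m and z of pin4 in the frame of bore2 below -0.025 m and angle between pin4's own z axis and vertical below 0.16 rad) or (horizontal distance between pin4 and bore3 below 0.004 m and z of pin4 in the frame of bore3 below -0.025 m and angle between pin4's own z axis and vertical below 0.16 rad) or (horizontal distance between pin4 and bore4 below 0.004 m and z of pin4 in the frame of bore4 below -0.025 m and angle between pin4's own z axis and vertical below 0.16 rad)) and value of joint bolt above 0.0035 m), for 0.3 s.
At the end, for the whole second after the job is handed in: every pin present is within 4 mm of a bore axis and 25 mm deep; the bolt is at least 3.5 mm down; the key is in its stand within 5 mm of the hole centre and 12 mm deep; the cap is within 6 mm of the lock axis and 6 mm down over the collar; pins upright within 0.16 rad, key and cap within 0.12 (all of step 2 and horizontal distance between key and rest below 0.005 m and z of key in the frame of rest below -0.012 m and angle between each of key, cap's own z axis and vertical below 0.12 rad and horizontal distance between cap and socket below 0.006 m and z of cap in the frame of socket below -0.006 m and linear speed of each of cap, key below 0.03 m/s); the robot touches nothing.
It fails at once if the tile is moved by more than 4 cm (distance of tile from where it was at the start of the episode above 0.04 m).
It fails at once if the mallet is moved by more than 4 cm (distance of mallet from where it was at the start of the episode above 0.04 m).
It fails at once if the tin is moved by more than 4 cm (distance of tin from where it was at the start of the episode above 0.04 m).
Of pin1, pin2, pin3, pin4 only 2 to 4 are there at a start; the rules pass over those that are not, and their reading is None.
At some moment in a run one of cap may be knocked a few centimetres aside while the robot is not near it.
Once in a run the grip may slacken for a moment while it holds something.
It also fails if it takes over 210 s, if anything falls off the work surface, if the arm or the gripper's body presses on something with over 40 N, if the wrist force passes 120 N, or if a joint passes its speed limit or range.

### The arm

A 6-joint arm with a two-finger parallel gripper is mounted at the origin on the work surface. World frame = base frame: x ahead of the robot, y to its left, z up, the work surface at z = 0. Lengths are in m, angles in rad, forces in N, time in s.
With the tool pointing down it reaches from about 0.325 to 0.775 m from the base axis. Payload 9.3 kg.
Tool frame: the origin (TCP) lies at the very end of the fingers, on their centre line; the grasp point (between the pads) lies 19 mm behind it (manip.pinch_z is the distance from the TCP to the grasp point, in m); z points along the fingers, y is the line along which they close (so a half turn about z gives the same grasp; the last joint's range is limited). The gripper opens to 85 mm and grips with 20 to 120 N. Pads are 22 mm wide; open, the fingers measure 114 mm over their backs; the gripper's body (76 mm by 85 mm) begins 54 mm behind the grasp point. The pads swing forward as they close: fully open they stand 13 mm farther back than shut.
Start: joints at [1.023, 0.259, 0.021, 1.334, 0, 1.418], TCP at [0.212, 0.508, 0.231] pointing down, gripper open.
Joint ranges: [-3.04, 3.04], [-0.91, 1.82], [-1.04, 1.36], [-1.92, 1.95], [-1.52, 1.45], [-3.14, 3.14]. Speed limits (rad/s): [2.22, 2.22, 2.79, 3.14, 3.14, 3.14].

### API

Orientations are given as a unit quaternion [x, y, z, w].
In Python, from workcell import manip, eoat, cams, get_clock, get_joint_pos, get_qvel, get_joint_torque, get_tool_pos, get_eef_rot, get_force, get_torque, get_width gives the robot as it stands. Calls block until the motion is done:
- manip.move_pose(position, orientation): joint-space move of the TCP to a pose.
- manip.move_l(position, rot=None, max_speed=0.15, guard=None): straight line of the TCP; rot=None keeps the orientation; max_speed is the mean speed in m/s. With guard (N) it stops when the force on the tool has changed by that much, and returns True; else False.
- manip.movej(angles): joint-space move.
- eoat.grip(opening, force=None): finger opening in m; force is the grip in N (None keeps the last); returns when the fingers have stopped.
- manip.pause(seconds).
- manip.inverse_kinematics(position, orientation): joint angles nearest the present ones, or None.
- cams.capture(name): name is "scene" or "top" or "wrist"; returns a dict with "frame" (400x640x3 uint8, blue, green, red), "z_map" (400x640 float32, m along the optical axis (not along the pixel's ray), 0 where there is no reading), "intrinsics" (3x3 intrinsics, pixels), "world_to_cam" (4x4, takes a point from world to camera coordinates). Camera axes: x right, y up, looking along -z (the intrinsics and any distortion apply to the point x, -y, -z); pixel columns grow to the right and rows downward; lengths in m; the calibration is good to about 2 mm. The wrist camera is an equidistant fisheye: a pixel r from the principal point sees the ray r / f radians off the axis. A picture is of the moment at which its call begins.
A pose or a line that the arm cannot do raises manip.IKError and nothing moves.
- manip.finish_job(): hands the job in, once; it reports no verdict.
Readings, each from a call of its own:
- get_clock(): time.
- get_joint_pos(): joint angles.
- get_qvel(): joint speeds.
- get_joint_torque(): joint torques, N m.
- get_tool_pos(): TCP position.
- get_eef_rot(): TCP orientation.
- get_force(): force on the tool from outside, world axes, zero at the start.
- get_torque(): the same for the moment, N m.
- get_width(): finger opening in m.
Only numpy, scipy, OpenCV 4.12 (cv2) and the standard library are available. Lean on these libraries where they do the work, as an engineer would, in place of code of your own. Each camera call takes 0.05 s, during which the arm holds its last target. There are 200 camera calls.

## Working session

There is one attempt and no reset: what is moved stays moved. The work goes in short steps, each a Python script; the robot and the scene stay as the last script left them, time stands still between calls to the robot, and variables do not carry over. Pictures are saved under pics/ and viewed, on a budget of 14 in all, crops included, one or two more only if the job needs it, and the job is handed in when it is done.

```bash
ls; mkdir -p pics
cat > h.py <<'E'
import numpy as np, cv2
from workcell import *
def cap(n):
    return cams.capture(n)
def pts(c):
    z=c["z_map"];K=c["intrinsics"];h,w=z.shape
    u,v=np.meshgrid(np.arange(w),np.arange(h))
    P=np.stack([(u-K[0,2])/K[0,0]*z,-(v-K[1,2])/K[1,1]*z,-z,np.ones_like(z)],-1)
    W=P@np.linalg.inv(c["world_to_cam"]).T
    W[z==0]=np.nan
    return W[...,:3]
def ray(c,u,v,h):
    K=c["intrinsics"];T=np.linalg.inv(c["world_to_cam"])
    d=T[:3,:3]@np.array([(u-K[0,2])/K[0,0],-(v-K[1,2])/K[1,1],-1]);o=T[:3,3]
    return o+d*(h-o[2])/d[2]
E
python3 - <<'E'
from h import *
for n in("scene","top"):
    c=cap(n);cv2.imwrite(f"pics/{n}0.png",c["frame"]);np.savez(f"{n}0.npz",**c)
    print(n,c["intrinsics"].tolist(),np.linalg.inv(c["world_to_cam"]).round(3).tolist(),c["z_map"].min(),c["z_map"].max())
print(get_clock(),get_force(),get_eef_rot(),get_width(),manip.pinch_z)
E
```

```text
pics
scene [[485.6217317207687, 0.0, 321.128896883194], [0.0, 485.6217317207687, 200.56397573203088], [0.0, 0.0, 1.0]] [[-0.203, -0.817, 0.539, 1.157], [0.979, -0.166, 0.117, 0.142], [-0.006, 0.551, 0.834, 1.113], [0.0, 0.0, 0.0, 1.0]] 0.0 3.12429
top [[482.69099989069076, 0.0, 319.02979483505845], [0.0, 482.69099989069076, 192.7745205178091], [0.0, 0.0, 1.0]] [[-0.009, 0.996, -0.093, 0.355], [-1.0, -0.009, 0.005, -0.001], [0.004, 0.093, 0.996, 1.343], [0.0, 0.0, 0.0, 1.0]] 0.0 2.2060428
0.1 [-0.03245847 -0.09804964 -0.84185879] [ 1.96116142e-01  9.80580474e-01 -5.85521554e-04 -2.22656738e-04] 0.0852480847526266 0.0187
```

View pics/scene0.png

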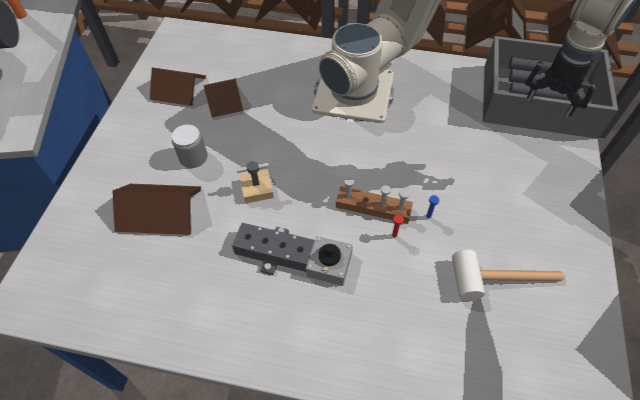

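View pics/top0.png

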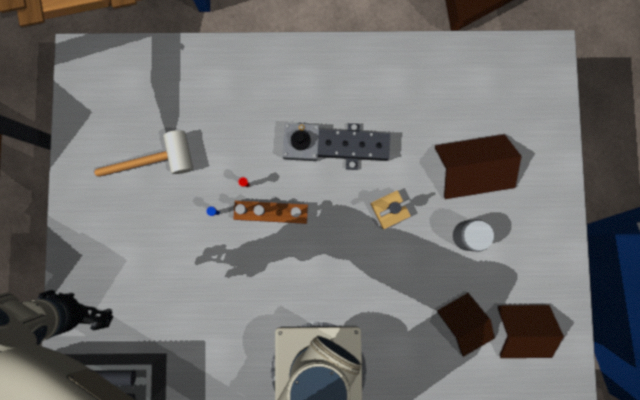

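Candidate pins: three grey heads in the rack, top (240,209), (259,210) and (296,212). The red one at (243,182) and the blue one at (212,211) stand outside it and are look-alikes. The cap is at (300,139), the key at (395,208), and the empty rack hole near (277,211). Next I'll measure with depth and make one close crop.

```bash
cat > m.py <<'E'
from h import *
import sys
def blobs(c,lo,hi,box,amin=8):
    W=pts(c);x,y,z=W[...,0],W[...,1],W[...,2]
    m=((z>lo)&(z<hi)&(x>box[0])&(x<box[1])&(y>box[2])&(y<box[3])).astype(np.uint8)
    n,l,s,ce=cv2.connectedComponentsWithStats(m)
    for i in range(1,n):
        if s[i,4]>=amin:
            p=W[l==i]; r=cv2.minAreaRect(p[:,:2].astype(np.float32)*1000)
            print("  px",ce[i].round(1),"n",s[i,4],"med",np.median(p,0).round(4),"rect c",np.round(r[0],1),"wh",np.round(r[1],1),"ang",round(r[2],1))
if __name__=="__main__":
  for n in("top","scene"):
    c=dict(np.load(f"{n}0.npz")); B=(.2,.75,-.4,.45)
    for nm,lo,hi,a in(("holder46",.041,.051,150),("30mm",.024,.036,60),("tops97",.090,.104,5),("key",.100,.115,5),("cap",.083,.095,5)):
        print(n,nm);blobs(c,lo,hi,B,a)
E
python3 m.py
python3 - <<'E'
import cv2
a=cv2.imread("pics/top0.png")[105:235,190:430];b=cv2.imread("pics/scene0.png")[150:300,200:450]
a=cv2.resize(a,(750,406),interpolation=3)[:300];a=cv2.resize(cv2.imread("pics/top0.png")[110:230,200:430],(575,300),interpolation=3);b=cv2.resize(b,(500,300),interpolation=3)
o=cv2.copyMakeBorder(b,0,0,0,75,0)
cv2.imwrite("pics/crop1.png",cv2.vconcat([a,o]))
E
```

```text
top holder46
  px [336.4 142.6] n 2395 med [ 0.611  -0.0556  0.0465] rect c [613.2 -57.3] wh [290.   95.2] ang 86.0
top 30mm
  px [448.5 148.7] n 91 med [ 0.5971 -0.3657  0.0299] rect c [ 596.5 -367. ] wh [22.6 65.9] ang 17.8
  px [453.4 189.6] n 76 med [ 0.4819 -0.3751  0.0295] rect c [ 481.5 -375.5] wh [47.2 21.2] ang 89.8
  px [390.1 209.1] n 647 med [ 0.4306 -0.1996  0.0307] rect c [ 431.5 -203.2] wh [79.2 80.9] ang 25.6
  px [271.7 211.8] n 1096 med [0.4238 0.1201 0.0305] rect c [427.6 124.2] wh [199.7  52.2] ang 86.2
top tops97
  px [299.8 136.6] n 21 med [0.6196 0.0409 0.0917] rect c [620.4  40.9] wh [15.9 17.9] ang 89.8
  px [407.8 201.4] n 11 med [ 0.4446 -0.2349  0.1025] rect c [ 444.9 -237.5] wh [ 9.3 13.8] ang 76.4
  px [240.5 208.6] n 78 med [0.4309 0.1955 0.0972] rect c [432.  195.8] wh [23.6 23.4] ang 88.8
  px [258.8 209.6] n 79 med [0.4279 0.1478 0.0975] rect c [429.1 148.7] wh [23.5 23.7] ang 1.0
  px [295.8 211.6] n 78 med [0.4218 0.0521 0.0977] rect c [423.   53.4] wh [23.3 23.5] ang 88.9
  px [386.1 211.3] n 38 med [ 0.4217 -0.1809  0.1021] rect c [ 420.7 -178.3]
[... 2653 characters left out ...]
wh [23.3 73.6] ang 80.2
  px [253.9 172.5] n 12 med [ 0.4463 -0.1907  0.0912] rect c [ 445.3 -192.3] wh [ 7.1 21.5] ang 23.2
  px [349.2 182. ] n 46 med [0.4278 0.0577 0.0928] rect c [426.   58.1] wh [24.6 24.7] ang 27.0
  px [385.7 189.5] n 62 med [0.4325 0.1532 0.0929] rect c [431.  152.3] wh [25.8 23.8] ang 24.0
  px [404.2 194.9] n 47 med [0.439  0.202  0.0926] rect c [438.3 202.3] wh [19.2 24.3] ang 19.7
  px [434.3 199.1] n 58 med [0.431  0.2772 0.0855] rect c [431.3 277.7] wh [23.3 23. ] ang 73.3
  px [398.4 218.9] n 64 med [0.5083 0.1958 0.0852] rect c [507.7 196.1] wh [24.2 22.9] ang 13.3
  px [329.8 248.3] n 65 med [0.6237 0.0455 0.0877] rect c [623.4  45.7] wh [20.  19.8] ang 49.0
```

View pics/crop1.png

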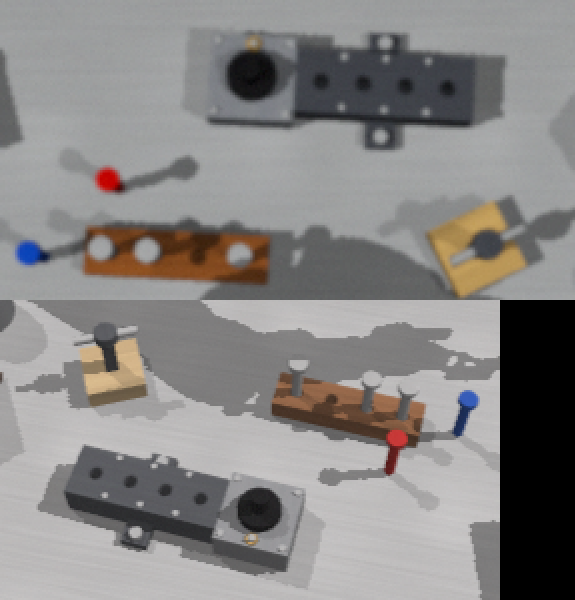

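The crop confirms it: three grey steel pins in the rack, hole 3 of the rack empty, red and blue ones outside. The brass bolt button is on the +x side. The top view fits the given sizes (holder 290x95, lock axis on the cap within 1 mm), while the scene view is shifted by about 3 to 5 mm. I'll use top and check it with the wrist camera over the cap.

```bash
cat >> h.py <<'E'
def quat(th):
    """tool down, closing line (tool y) at angle th in world; returns the branch with the smaller last joint"""
    out=[]
    for t in (th,th+np.pi):
        f=(t+np.pi/2)/2; out.append(np.array([np.cos(f),np.sin(f),0,0]))
    return out
def go(p,th,near=None):
    """free joint move, branch by least |q6 - near|"""
    near=0 if near is None else near
    c=[]
    for q in quat(th):
        s=manip.inverse_kinematics(p,q)
        if s is not None: c.append((abs(s[5]-near),q))
    q=min(c,key=lambda a:a[0])[1]; manip.move_pose(p,q); return q
def wray(c,u,v,h):
    K=c["intrinsics"];T=np.linalg.inv(c["world_to_cam"])
    a=(u-K[0,2])/K[0,0];b=(v-K[1,2])/K[1,1];r=np.hypot(a,b)+1e-12
    d=T[:3,:3]@np.array([np.sin(r)*a/r,-np.sin(r)*b/r,-np.cos(r)]);o=T[:3,3]
    return o+d*(h-o[2])/d[2]
def wpix(c,p):
    K=c["intrinsics"];q=c["world_to_cam"]@np.r_[p,1];x,y,z=q[0],-q[1],-q[2]
    rho=np.hypot(x,y)+1e-12;t=np.arctan2(rho,z)
    return np.array([K[0,0]*t*x/rho+K[0,2],K[1,1]*t*y/rho+K[1,2]])
def rep(s=""):
    print(s,"t",round(get_clock(),1),"tcp",np.round(get_tool_pos(),4),"F",np.round(get_force(),1),"T",np.round(get_torque(),2),"w",round(get_width(),4))
HY=-0.07  # holder yaw
hy=np.array([np.sin(-HY),np.cos(HY)]);HO=np.array([.6132,-.0573])
LOCK=HO+.098*hy
BORE=[LOCK-hy*d for d in (.214,.168,.122,.076)]
E
python3 - <<'E'
from h import *
print(LOCK,BORE)
# bores: dark circles in top view
c=dict(np.load("top0.npz"))
g=c["frame"].max(2)
for b in BORE:
    K=c["intrinsics"];p=c["world_to_cam"]@np.r_[b,.046,1];u=K[0,2]+K[0,0]*p[0]/-p[2];v=K[1,2]+K[1,1]*-p[1]/-p[2]
    ui,vi=int(round(u)),int(round(v));w=g[vi-5:vi+6,ui-5:ui+6].astype(float);k=np.clip(40-w,0,None) if w.min()<40 else np.clip(np.median(w)-10-w,0,None)
    yy,xx=np.mgrid[vi-5:vi+6,ui-5:ui+6];cu,cv_=(xx*k).sum()/k.sum(),(yy*k).sum()/k.sum()
    print(np.round([u,v,cu,cv_],1),ray(c,cu,cv_,.046).round(4),w.min(),np.median(w))
q=go([LOCK[0],LOCK[1],.20],HY); rep()
c=cap("wrist");cv2.imwrite("pics/w1.png",c["frame"]);np.savez("w1.npz",**c)
print(q,get_joint_pos(),c["intrinsics"].round(1).tolist(),np.linalg.inv(c["world_to_cam"]).round(3).tolist())
for b in BORE:print(wpix(c,np.r_[b,.046]).round(1))
print(wpix(c,np.r_[LOCK,.09]))
E
```

```text
[0.6200544 0.04046  ] [array([ 0.60508663, -0.17301592]), array([ 0.608304  , -0.12712857]), array([ 0.61152137, -0.08124122]), array([ 0.61473874, -0.03535388])]
[379.1 144.9 378.6 144.5] [ 0.6063 -0.1716  0.046 ] 24.0 69.0
[362.3 143.9 361.7 143.5] [ 0.6096 -0.1256  0.046 ] 23.0 69.0
[345.4 142.9 344.9 142.5] [ 0.6127 -0.0797  0.046 ] 26.0 69.0
[328.6 141.9 327.9 141.7] [ 0.6153 -0.0335  0.046 ] 25.0 69.0
 t 2.6 tcp [0.62   0.041  0.2001] F [-0.2 -0.4 -0.3] T [ 0.01  0.02 -0.04] w 0.0854
[-0.68193004  0.73141741  0.          0.        ] [-6.89046235e-02  3.90736054e-01  1.36951559e-01  1.31695156e+00
  6.08635789e-05 -1.57018103e+00] [[309.7, 0.0, 316.4], [0.0, 309.7, 198.6], [0.0, 0.0, 1.0]] [[-0.998, -0.068, -0.019, 0.615], [0.07, -0.956, -0.285, -0.031], [0.001, -0.285, 0.958, 0.342], [0.0, 0.0, 0.0, 1.0]]
[316.3 -29.7]
[316.3  11.6]
[316.3  56.9]
[316.3 104.5]
[316.39043601 194.89602994]
```

View pics/w1.png

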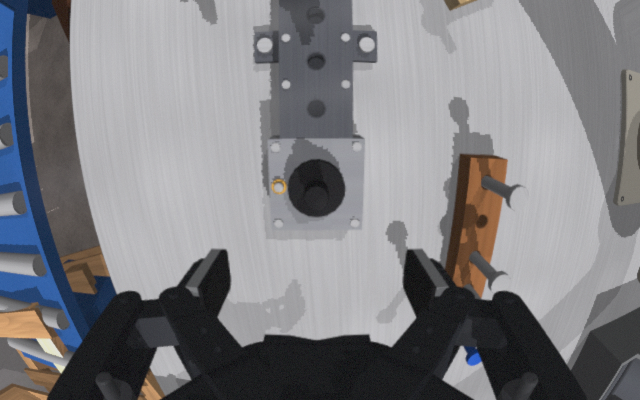

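The wrist view shows the cap at (316,188), the bores at (316,108), (316,62) and (316,16), and the button at (279,187). The lateral fit is good. The bores lie a few px further along +y than my assumed 76 mm to the lock, so I'll measure them.

Run:
```python
from h import *
c=dict(np.load("w1.npz"));f=c["frame"];g=f.max(2).astype(float)
for (u,v,r) in ((316,108,14),(316,62,14),(316,16,13)):
    w=g[v-r:v+r+1,u-r:u+r+1];t=(np.percentile(w,3)+np.median(w))/2;m=(w<t).astype(np.uint8)
    n,l,s,ce=cv2.connectedComponentsWithStats(m);i=1+np.argmax(s[1:,4]);p=ce[i]+[u-r,v-r]
    print("bore",p.round(1),s[i],wray(c,*p,.046).round(4))
m=((g<60)).astype(np.uint8);m[:135]=0;m[235:]=0;m[:,:270]=0;m[:,360:]=0
n,l,s,ce=cv2.connectedComponentsWithStats(m);i=1+np.argmax(s[1:,4]);x,y,ww,hh,a=s[i]
print("cap",ce[i].round(1),s[i],"skirt x",wray(c,x+ww/2-.5,y+hh/2-.5,.062).round(4))
b=f.astype(int);m=((b[...,2]-b[...,0])>60).astype(np.uint8);m[:170]=0;m[210:]=0;m[:,:260]=0;m[:,300:]=0
ys,xs=np.nonzero(m);print("button",xs.mean(),ys.mean(),wray(c,xs.mean(),ys.mean(),.05).round(4))
# housing: grey square edges along column & row
for v in (215,150): print(v,[int(k) for k in g[v,255:375]])
```

```text
bore [316.  108.6] [  5   6  19  18 245] [ 0.6153 -0.0315  0.046 ]
bore [315.7  60.7] [  5   5  18  17 226] [ 0.6123 -0.0776  0.046 ]
bore [314.7  14.4] [  3   3  18  14 109] [ 0.61   -0.1244  0.046 ]
cap [315.8 187.5] [ 288  159   56   57 2491] skirt x [0.6209 0.0407 0.062 ]
button 278.8863636363636 185.73863636363637 [0.6567 0.0399 0.05  ]
215 [188, 189, 186, 187, 187, 184, 183, 182, 170, 164, 166, 165, 168, 166, 168, 164, 160, 161, 159, 160, 161, 160, 159, 159, 158, 158, 160, 159, 158, 161, 159, 158, 158, 161, 161, 160, 159, 149, 144, 142, 140, 144, 143, 141, 141, 143, 141, 139, 137, 130, 120, 106, 79, 59, 54, 54, 51, 49, 51, 45, 47, 50, 45, 50, 47, 53, 54, 58, 61, 71, 87, 98, 112, 145, 153, 158, 162, 162, 163, 159, 162, 163, 161, 162, 163, 163, 163, 163, 162, 161, 162, 163, 159, 163, 162, 164, 162, 159, 161, 159, 162, 165, 162, 162, 164, 165, 166, 172, 185, 190, 189, 189, 191, 189, 186, 184, 186, 189, 189, 190]
150 [182, 184, 187, 182, 187, 185, 161, 134, 126, 127, 125, 118, 124, 145, 159, 158, 154, 171, 179, 179, 183, 182, 181, 174, 169, 163, 160, 158, 159, 157, 160, 157, 159, 158, 160, 159, 159, 139, 116, 110, 111, 111, 111, 109, 109, 108, 109, 109, 108, 110, 109, 109, 109, 107, 106, 107, 106, 109, 109, 107, 107, 106, 107, 106, 109, 108, 108, 108, 107, 107, 108, 110, 123, 153, 156, 156, 158, 159, 158, 161, 160, 161, 160, 162, 163, 160, 161, 160, 159, 159, 161, 161, 160, 160, 161, 164, 159, 160, 163, 173, 175, 178, 178, 176, 175, 168, 161, 161, 161, 170, 185, 195, 192, 192, 188, 192, 198, 197, 195, 193]
```

```bash
cat >> h.py <<'E'
LOCK=np.array([.6205,.0406])
BORE=[LOCK-hy*d for d in (.211,.165,.119,.073)]
PARK=np.array([.46,-.06])
def line(x,y,z,v=.15,guard=None): return manip.move_l([x,y,z],max_speed=v,guard=guard)
E
python3 - <<'E'
from h import *
line(*LOCK,.066,.15,15);rep("down")
eoat.grip(.015,40);rep("grip")
line(*LOCK,.10,.05);rep("lift")
line(*LOCK,.16,.2)
go([*PARK,.10],HY);line(*PARK,.035,.15)
print(line(*PARK,.0185,.03,4));rep("placed")
eoat.grip(.06);line(*PARK,.16,.2)
# look at the lock with the cap off
go([*(LOCK+hy*.05),.20],HY);rep()
c=cap("wrist");cv2.imwrite("pics/w2.png",c["frame"]);np.savez("w2.npz",**c)
u,v=wpix(c,np.r_[LOCK,.058]).astype(int);print(u,v)
k=c["frame"][v-60:v+60,u-80:u+80];cv2.imwrite("pics/w2c.png",cv2.resize(k,(800,600),interpolation=2))
E
```

```text
down t 3.7 tcp [0.621  0.0406 0.0669] F [ 0.2  0.2 -1.4] T [-0.   -0.04  0.03] w 0.0852
grip t 4.3 tcp [0.6206 0.0406 0.0664] F [-1.4  0.8  4.4] T [0.02 0.31 0.06] w 0.0205
lift t 5.2 tcp [0.6203 0.0406 0.0998] F [-0.5 -0.7 -1.6] T [-0.03  0.02  0.06] w 0.02
True
placed t 9.2 tcp [ 0.4597 -0.0599  0.0183] F [-0.8  0.   5.1] T [0.04 0.06 0.01] w 0.0209
 t 12.9 tcp [0.6239 0.0903 0.1998] F [ 0.6 -0.4  0. ] T [ 0.01  0.03 -0.02] w 0.0599
316 133
```

View pics/w2c.png

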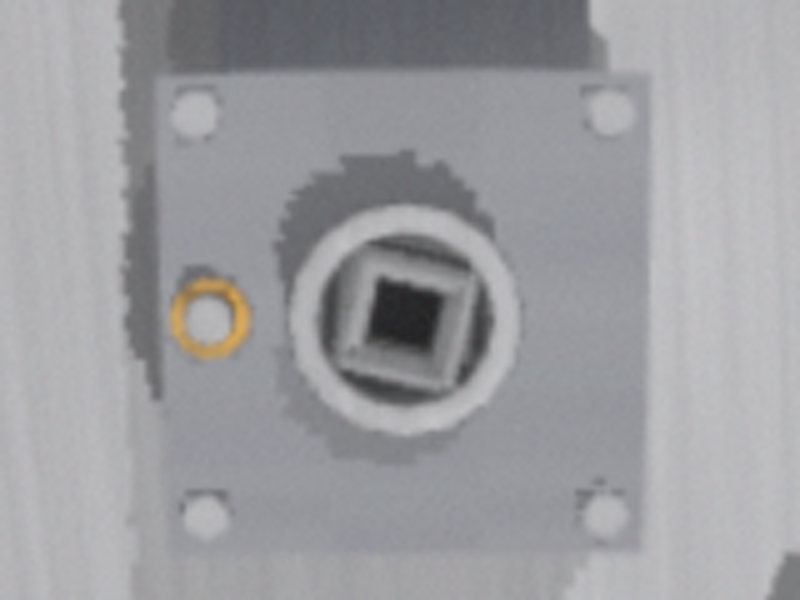

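The socket shows at crop (405,318), turned about 10° in the image. The collar is a ring around (405,320), and the button is at (210,318), up. Now angle and centre by ray.

```bash
cat > sock.py <<'E'
from h import *
c=dict(np.load("w2.npz"));u,v=wpix(c,np.r_[LOCK,.058]).astype(int);u0,v0=u-80,v-60
g=c["frame"].max(2)
G=cv2.resize(g[v0:v0+120,u0:u0+160],(800,600),interpolation=cv2.INTER_CUBIC)
P=lambda p,h:wray(c,u0+(p[0]+.5)/5-.5,v0+(p[1]+.5)/5-.5,h)[:2]
# collar outer ring: bright
m=(G>190).astype(np.uint8)*255
cs,_=cv2.findContours(m[190:450,270:540],cv2.RETR_EXTERNAL,cv2.CHAIN_APPROX_NONE,offset=(270,190));k=max(cs,key=cv2.contourArea)
w=np.array([P(p[0],.058) for p in k])*1000;cc,r=cv2.minEnclosingCircle(w.astype(np.float32));e=cv2.fitEllipse(w.astype(np.float32));print("collar",cc,r,e)
m=(G<75).astype(np.uint8)*255;s=m[255:370,345:470]
cs,_=cv2.findContours(s,cv2.RETR_EXTERNAL,cv2.CHAIN_APPROX_NONE,offset=(345,255));k=max(cs,key=cv2.contourArea)
for h in(.055,.045):
    w=np.array([P(p[0],h) for p in k])*1000;print("square",h,cv2.minAreaRect(w.astype(np.float32)))
# lead-in outer corners by eye
q=np.array([P(p,.058) for p in((355,240),(477,272),(455,388),(337,370))]);
for i in range(4):
    d=q[(i+1)%4]-q[i];print(np.hypot(*d).round(4),np.degrees(np.arctan2(d[1],d[0])).round(1)%90)
print(q.mean(0))
for name,p in(("tl",(195,115)),("tr",(608,112)),("br",(605,514)),("bl",(206,515)),("btn",(210,318))):print(name,P(p,.048 if name!="btn" else .053).round(4))
E
python3 sock.py
```

```text
collar (615.814697265625, 62.31157684326172) 3.0513336658477783 ((616.3113403320312, 62.39047622680664), (2.1734821796417236, 5.843337059020996), 97.38108825683594)
square 0.055 ((620.4043579101562, 43.052513122558594), (11.36441707611084, 12.154338836669922), 72.7901382446289)
square 0.045 ((620.444580078125, 43.916595458984375), (11.76066780090332, 12.57807445526123), 72.79009246826172)
0.0229 71.1
0.0218 75.6
0.022 77.1
0.0242 77.8
[0.62018901 0.04308905]
tl [0.6569 0.0022]
tr [0.5796 0.0071]
br [0.5842 0.0847]
bl [0.6618 0.0793]
btn [0.6567 0.0407]
```

The wrist bias depends on the image row: the lock reads y=.0407 at row 187 but .043 at row 137. So I'll measure every target in the same image spot, with the TCP held over each at the same height.

Run:
```python
from h import *
tiles=[]
T={"lock":(LOCK,.058),"b3":(BORE[2],.046),"b2":(BORE[1],.046),"p1":((.4225,.0532),.097),"p4":((.4317,.1957),.097)}
for n,(p,h) in T.items():
    go([*p,.20 if h<.09 else .24],HY);c=cap("wrist");np.savez(f"v_{n}.npz",**c)
    u,v=np.round(wpix(c,np.r_[p,h])).astype(int);k=c["frame"][v-24:v+25,u-24:u+25]
    o=cv2.resize(k,(260,260),interpolation=2);cv2.line(o,(130,0),(130,260),(0,255,0),1);cv2.line(o,(0,130),(260,130),(0,255,0),1);tiles.append(o)
    g=k.max(2).astype(float)
    if n in("b3","b2"): m=g<(np.percentile(g,3)+np.median(g))/2
    elif n=="lock": m=g<75
    else: m=None
    print(n,u,v,np.round(get_tool_pos(),4))
    if m is not None:
        nn,l,s,ce=cv2.connectedComponentsWithStats(m.astype(np.uint8));
        i=min((j for j in range(1,nn) if s[j,4]>40),key=lambda j:np.hypot(*(ce[j]-24)));print("  ",ce[i]-24,s[i],wray(c,*(ce[i]+[u-24,v-24]),h).round(4), p)
tiles.append(np.zeros_like(tiles[0]))
cv2.imwrite("pics/t1.png",cv2.vconcat([cv2.hconcat(tiles[:3]),cv2.hconcat(tiles[3:])]));rep()
```

```text
lock 317 188 [0.6204 0.0401 0.2001]
   [-0.01980198 -0.2970297 ] [ 18  19  13  11 101] [0.6201 0.0408 0.058 ] [0.6205 0.0406]
b3 316 184 [ 0.6122 -0.0779  0.2   ]
   [ 0.52995392 -0.93548387] [ 16  16  18  16 217] [ 0.6124 -0.077   0.046 ] [ 0.6121768  -0.07810857]
b2 316 183 [ 0.6088 -0.1244  0.1999]
   [ 0.91324201 -1.46118721] [ 17  15  17  16 219] [ 0.6095 -0.1228  0.046 ] [ 0.60895943 -0.12399592]
p1 315 186 [0.4236 0.0527 0.2398]
p4 317 186 [0.4318 0.1956 0.24  ]
 t 19.8 tcp [0.4318 0.1956 0.24  ] F [-0.2  0.   0.2] T [0.02 0.01 0.02] w 0.06
```

View pics/t1.png

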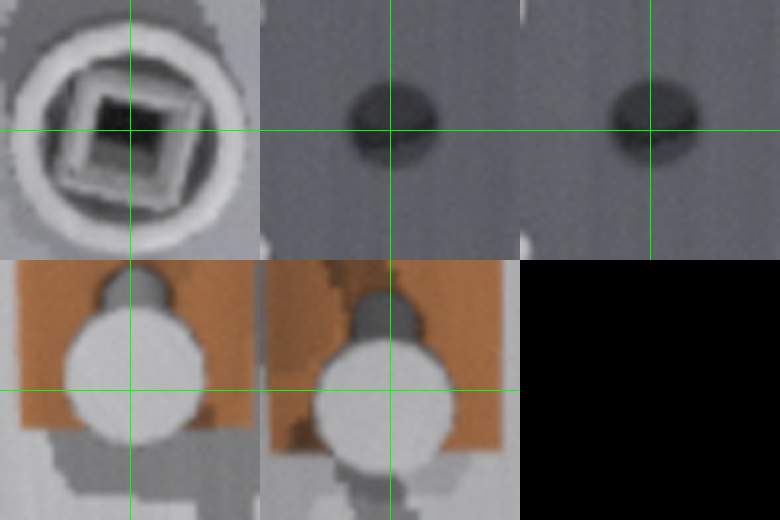

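The tiles show the socket square (130,127), the bores near the cross-hairs, and pin heads offset by about ±3 px in opposite directions. That gives 148 mm spacing where 144 is due, so the arm was probably still settling. I'll repeat with a pause and automatic circle fits.

Run:
```python
from h import *
T={"p4":((.4317,.1957),.097),"p3":((.4287,.1484),.097),"p1":((.4225,.0532),.097),"key":((.4315,-.203),.108),"b2":(BORE[1],.046),"b3":(BORE[2],.046),"lock":(LOCK,.058)}
for n,(p,h) in T.items():
    go([*p,.20 if h<.09 else .24],HY);manip.pause(.4);c=cap("wrist");np.savez(f"v_{n}.npz",**c)
    u,v=np.round(wpix(c,np.r_[p,h])).astype(int);k=c["frame"][v-30:v+31,u-30:u+31]
    g=cv2.GaussianBlur(k,(3,3),0).max(2).astype(float);s_=k.astype(int);sat=s_.max(2)-s_.min(2)
    if n[0]=="b": m=g<(np.percentile(g,3)+np.median(g))/2
    elif n=="lock": m=(g>188)
    elif n=="key": m=(g<75)&(sat<25)
    else: m=(g>150)&(sat<25)
    nn,l,s,ce=cv2.connectedComponentsWithStats(m.astype(np.uint8))
    print(n,np.round(get_tool_pos()[:2]-np.array(p),4))
    for j in range(1,nn):
        if s[j,4]>60:
            ctr=s[j,:2]+(s[j,2:4]-1)/2
            print("  ",s[j],"bbox",wray(c,*(ctr+[u-30,v-30]),h)[:2].round(4),"cent",wray(c,*(ce[j]+[u-30,v-30]),h)[:2].round(4),"exp",np.round(p,4))
rep()
```

```text
p4 [-0. -0.]
   [  0   0  27  61 576] bbox [0.4483 0.1946] cent [0.4537 0.2097] exp [0.4317 0.1957]
   [  18    0   43   61 1284] bbox [0.4236 0.1963] cent [0.4197 0.2029] exp [0.4317 0.1957]
p3 [-0.      0.0004]
   [ 52   0   9  61 496] bbox [0.4044 0.1506] cent [0.4041 0.151 ] exp [0.4287 0.1484]
   [  0   6   5  55 125] bbox [0.456  0.1499] cent [0.4576 0.1555] exp [0.4287 0.1484]
   [ 18  21  25  24 480] bbox [0.4293 0.1513] cent [0.4292 0.1511] exp [0.4287 0.1484]
p1 [-0.  0.]
   [   0    0   46   61 1052] bbox [0.415  0.0534] cent [0.4052 0.0434] exp [0.4225 0.0532]
   [ 18  14  27  26 528] bbox [0.4233 0.0563] cent [0.4233 0.0562] exp [0.4225 0.0532]
   [ 53  14   8  46 123] bbox [0.447  0.0448] cent [0.4484 0.0382] exp [0.4225 0.0532]
key [0.0001 0.0004]
b2 [-0.0002 -0.0004]
   [ 22  22  17  16 220] bbox [ 0.6094 -0.1233] cent [ 0.6093 -0.123 ] exp [ 0.609 -0.124]
b3 [-0.     -0.0005]
   [ 22  22  18  16 224] bbox [ 0.6123 -0.0773] cent [ 0.6124 -0.0771] exp [ 0.6122 -0.0781]
lock [-0. -0.]
   [32 20 20 33 96] bbox [0.6104 0.047 ] cent [0.6066 0.0509] exp [0.6205 0.0406]
 t 30.6 tcp [0.6205 0.0406 0.2   ] F [ 0.1 -0.5  0.6] T [ 0.03 -0.02 -0.03] w 0.0599
```

p1 read -2.8 mm in y in one tool flip and +3.0 mm in the other, so the wrist camera's tilt bias flips with the tool. Averaging both flips cancels it, and for the pin that gives the top-camera value. I'll do the same for lock and bores.

Run:
```python
from h import *
print(manip.inverse_kinematics([.4225,.0532,.24],quat(HY)[0])[5])
T={"lock":(LOCK,.058),"b3":(BORE[2],.046)}
for br in(1.57,-1.57):
  for n,(p,h) in T.items():
    go([*p,.20],HY,br);manip.pause(.4);c=cap("wrist");np.savez(f"f_{n}_{br}.npz",**c)
    u,v=np.round(wpix(c,np.r_[p,h])).astype(int);k=c["frame"][v-30:v+31,u-30:u+31]
    g=cv2.GaussianBlur(k,(3,3),0).max(2)
    print(n,br,round(get_joint_pos()[5],2))
    G=cv2.resize(g,None,fx=4,fy=4,interpolation=2)
    R=(80,105) if n=="lock" else (28,45)
    H=cv2.HoughCircles(G,cv2.HOUGH_GRADIENT_ALT,1.5,30,param1=200 if n=="lock" else 80,param2=.5,minRadius=R[0],maxRadius=R[1])
    for q in ([] if H is None else H[0][:3]): print("   hough r",q[2]/4,wray(c,u-30+(q[0]+.5)/4-.5,v-30+(q[1]+.5)/4-.5,h)[:2].round(4),"exp",p)
    if n=="b3":
        m=g<(np.percentile(g,3)+np.median(g))/2;nn,l,s,ce=cv2.connectedComponentsWithStats(m.astype(np.uint8));j=1+np.argmax(s[1:,4])
        print("   ",s[j],wray(c,*(s[j,:2]+(s[j,2:4]-1)/2+[u-30,v-30]),h)[:2].round(4))
rep()
```

```text
1.568451203749591
lock 1.57 1.57
b3 1.57 1.38
   hough r 8.500523 [ 0.6119 -0.0773] exp [ 0.6121768  -0.07810857]
    [ 22  21  18  16 223] [ 0.6124 -0.0769]
lock -1.57 -1.57
b3 -1.57 -1.76
   hough r 8.505305 [ 0.6124 -0.0785] exp [ 0.6121768  -0.07810857]
    [ 21  23  18  16 229] [ 0.6122 -0.078 ]
 t 38.6 tcp [ 0.6122 -0.0775  0.2   ] F [-1.   0.3  0.4] T [-0.01  0.02 -0.03] w 0.0603
```

```bash
cat >> h.py <<'E'
BORE=[b+.0004*hy for b in BORE]
PIN=[np.array(a) for a in((.4224,.0530),(.4288,.1482),(.4318,.1957))]
def pick(p):
    eoat.grip(.05);go([*p,.13],HY,1.57)
    if line(*p,.048,.15,15): rep("touch on way down"); return False
    eoat.grip(.005,60);rep("gripped");line(*p,.10,.1);line(*p,.17,.25);rep("lifted")
    return .011<get_width()<.018
def insert(b):
    go([*b,.17],HY,1.57);line(*b,.100,.2);manip.pause(.2)
    offs=[(0,0)]+[(r*np.cos(a),r*np.sin(a)) for r in(.0015,.003) for a in np.arange(0,6.28,np.pi/3)]
    for dx,dy in offs:
        if (dx,dy)!=(0,0): line(b[0]+dx,b[1]+dy,.094,.05)
        hit=line(b[0]+dx,b[1]+dy,.0535,.04,12);z=get_tool_pos()[2]
        rep(f"insert {dx:.4f} {dy:.4f} hit {hit}")
        if z<.062: return True
        line(b[0]+dx,b[1]+dy,.094,.05)
    return False
E
python3 - <<'E'
from h import *
if pick(PIN[0]): print(insert(BORE[0]))
E
```

```text
gripped t 42.8 tcp [0.423  0.053  0.0488] F [ 0.2 -0.6  6.7] T [0.06 0.12 0.07] w 0.0205
lifted t 43.9 tcp [0.4224 0.053  0.1698] F [-0.5  0.4 -2. ] T [-0.01 -0.04 -0.03] w 0.0205
```

Run:
```python
from h import *
rep()
c=cap("wrist");a=cv2.resize(c["frame"][180:400,180:460],(560,440));
d=cap("scene");b=d["frame"][110:260,230:460];b=cv2.resize(b,(690,450),interpolation=2)[:, :560]
cv2.imwrite("pics/g1.png",cv2.vconcat([a[:300],b[:300]]))
```

```text
t 43.9 tcp [0.4224 0.053  0.1698] F [-0.5  0.4 -2. ] T [-0.01 -0.04 -0.03] w 0.0205
```

View pics/g1.png

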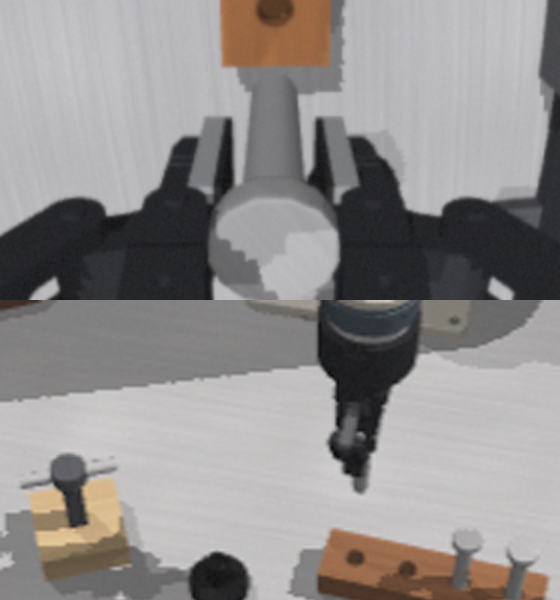

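The picture shows the pin head at (275,240) pinched by the fingers above the pads, with the pads clear of the shank. It is upright and held, so I'll insert it with less grip. The other pins I'll take by the head, between the pads.

Run:
```python
from h import *
eoat.grip(.005,30);rep()
print(insert(BORE[0]));eoat.grip(.05);rep("open")
b=BORE[0];line(*b,.13,.2)
```

```text
t 44.2 tcp [0.422  0.053  0.1692] F [ 0.1 -0.7 -1.5] T [ 0.02  0.01 -0.02] w 0.0211
insert 0.0000 0.0000 hit True t 47.0 tcp [ 0.6061 -0.1699  0.0548] F [-0.9 -1.5  5.5] T [-0.2   0.09 -0.04] w 0.0203
True
open t 47.4 tcp [ 0.6055 -0.1696  0.0538] F [ 0.1 -0.1 -0.4] T [-0.    0.05  0.02] w 0.0499
```

```bash
sed -i 's/\.13\],HY,1.57)/.15],HY,1.57)/; s/if line(\*p,.048,.15,15)/if line(*p,.073,.15,15)/; s/line(\*p,.10,.1);line(\*p,.17,.25)/line(*p,.12,.1);line(*p,.21,.25)/; s/return .011<get_width()<.018/return .020<get_width()<.028/; s/go(\[\*b,.17\]/go([*b,.21]/; s/line(\*b,.100,.2)/line(*b,.126,.2)/; s/,\.094,\.05/,.119,.05/g; s/\.0535,\.04,12/.0785,.04,12/; s/z<\.062/z<.086/' h.py
python3 - <<'E'
from h import *
if pick(PIN[1]) and insert(BORE[1]):
    eoat.grip(.05);rep("open");line(*BORE[1],.13,.2)
    if pick(PIN[2]) and insert(BORE[2]):
        eoat.grip(.05);rep("open");line(*BORE[2],.16,.2)
E
```

```text
gripped t 50.6 tcp [0.4296 0.1483 0.074 ] F [ 0.5 -0.1  6.4] T [0.02 0.04 0.02] w 0.0233
lifted t 51.7 tcp [0.4287 0.1482 0.2095] F [-0.1  0.9 -1.1] T [-0.    0.01  0.02] w 0.0234
insert 0.0000 0.0000 hit True t 54.8 tcp [ 0.6093 -0.1241  0.08  ] F [-0.5 -2.   5.7] T [-0.23  0.13  0.  ] w 0.0236
open t 55.2 tcp [ 0.609  -0.1239  0.0791] F [-0.  -0.4 -0.4] T [-0.01 -0.03  0.03] w 0.0504
gripped t 58.2 tcp [0.4325 0.1959 0.0741] F [-1.4  0.5  5.3] T [-0.01  0.1   0.08] w 0.0235
lifted t 59.3 tcp [0.4317 0.1957 0.2095] F [-0.3  0.3 -1.9] T [0.02 0.   0.04] w 0.0236
insert 0.0000 0.0000 hit True t 62.4 tcp [ 0.6125 -0.0782  0.0801] F [-0.1 -0.6  5.2] T [-0.33  0.12  0.02] w 0.0237
open t 62.8 tcp [ 0.6119 -0.078   0.079 ] F [-0.8  0.   0.5] T [-0.02  0.04 -0.01] w 0.0503
```

Run:
```python
from h import *
from m import blobs
go([.4315,-.203,.24],.445);rep();print(get_joint_pos()[5])
manip.pause(.3);c=cap("wrist");np.savez("k1.npz",**c);a=c["frame"]
d=cap("top");np.savez("top1.npz",**d)
print("heads");blobs(d,.090,.112,(.59,.63,-.2,0));print([b.round(4) for b in BORE])
print("cap");blobs(d,.036,.05,(.38,.54,-.13,.01))
u,v=wpix(c,[.4315,-.203,.108]);print(u,v)
e=cap("scene")["frame"][140:290,200:400]
u,v=int(u),int(v);cv2.imwrite("pics/k1.png",cv2.vconcat([cv2.resize(e,(600,330),interpolation=2),cv2.resize(a[v-60:v+60,u-130:u+130],(600,270),interpolation=2)]))
```

```text
t 64.3 tcp [ 0.4317 -0.2028  0.2392] F [-0.6 -0.3 -0.3] T [ 0.05  0.03 -0.01] w 0.0501
0.5115695100585125
heads
  px [346.7 138.6] n 80 med [ 0.6111 -0.0818  0.1028] rect c [611.9 -80.7] wh [23.8 23.9] ang 88.2
  px [364.4 140. ] n 77 med [ 0.6074 -0.1266  0.1033] rect c [ 607.6 -127.2] wh [23.7 24. ] ang 27.6
  px [381.7 140.9] n 80 med [ 0.6045 -0.1727  0.1043] rect c [ 604.7 -172.3] wh [23.8 24.3] ang 19.2
[array([ 0.6058, -0.1695]), array([ 0.609 , -0.1236]), array([ 0.6122, -0.0777]), array([ 0.6154, -0.0318])]
cap
  px [344.6 185.5] n 51 med [ 0.4942 -0.0782  0.0435] rect c [495.1 -77.1] wh [19.3 19. ] ang 42.8
315.6049376088366 190.0226391349065
```

View pics/k1.png

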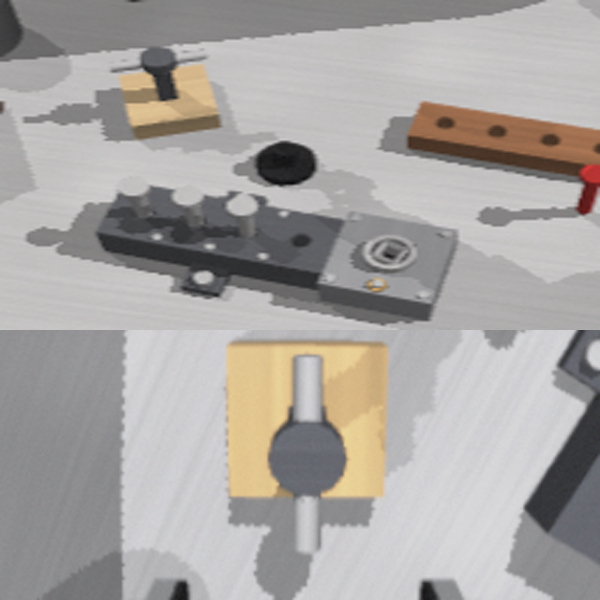

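All three heads are at z=.103, which is home. The knock has happened: the cap now stands at (.495,-.077). The key stands upright with its bar aligned to the tool; its head is at picture (308,457), with a lateral offset still to measure. Next I'll find the key's lateral position and the socket angle from the two flipped lock views.

Run:
```python
from h import *
c=dict(np.load("k1.npz"));f=c["frame"].astype(int);u,v=wpix(c,[.4315,-.203,.108]).astype(int)
k=f[v-30:v+31,u-40:u+41];m=((k.max(2)<120)&(k.max(2)>70)&(k[...,0]>=k[...,2])).astype(np.uint8);m=cv2.morphologyEx(m,cv2.MORPH_OPEN,np.ones((7,7)))
n,l,s,ce=cv2.connectedComponentsWithStats(m)
th=.445;ty=np.array([np.cos(th),np.sin(th)]);tx=np.array([-np.sin(th),np.cos(th)])
for j in range(1,n):
    p=wray(c,*(s[j,:2]+(s[j,2:4]-1)/2+[u-40,v-30]),.108)[:2];d=p-[.432,-.203];print(s[j],p.round(4),"along y",(d@ty).round(4),"along x",(d@tx).round(4))
for br in(1.57,-1.57):
    c=dict(np.load(f"f_lock_{br}.npz"));u,v=np.round(wpix(c,np.r_[LOCK,.058])).astype(int)
    G=cv2.resize(c["frame"][v-30:v+31,u-30:u+31].max(2),None,fx=4,fy=4,interpolation=2)
    P=lambda p,h:wray(c,u-30+(p[0]+.5)/4-.5,v-30+(p[1]+.5)/4-.5,h)[:2]*1000
    for t in(60,75,90):
        cs,_=cv2.findContours((G<t).astype(np.uint8)[70:180,70:180],cv2.RETR_EXTERNAL,cv2.CHAIN_APPROX_NONE,offset=(70,70));q=max(cs,key=cv2.contourArea)
        r=cv2.minAreaRect(np.array([P(a[0],.055) for a in q]).astype(np.float32));print(br,t,np.round(r[0],1),np.round(r[1],1),round(r[2],1))
    cv2.imwrite(f"pics/fl{br}.png",cv2.resize(c["frame"][v-30:v+31,u-30:u+31],(390,390),interpolation=2))
cv2.imwrite("pics/fl.png",cv2.hconcat([cv2.imread("pics/fl1.57.png"),cv2.imread("pics/fl-1.57.png")]))
```

```text
[ 28  11  31  32 689] [ 0.432  -0.1991] along y 0.0017 along x 0.0035
[46 13  9  8 70] [ 0.4337 -0.1879] along y 0.008 along x 0.0129
1.57 60 [620.7  45.8] [ 8.4 11.6] 73.1
1.57 75 [620.7  45.4] [ 9.6 12.1] 72.6
1.57 90 [620.4  44.7] [11.9 12.7] 74.4
-1.57 60 [620.1  41.3] [ 7.5 11.4] 70.2
-1.57 75 [620.1  41.5] [ 8.6 12.2] 68.4
-1.57 90 [620.5  43. ] [12.1 12.5] 73.3
```

View pics/fl.png

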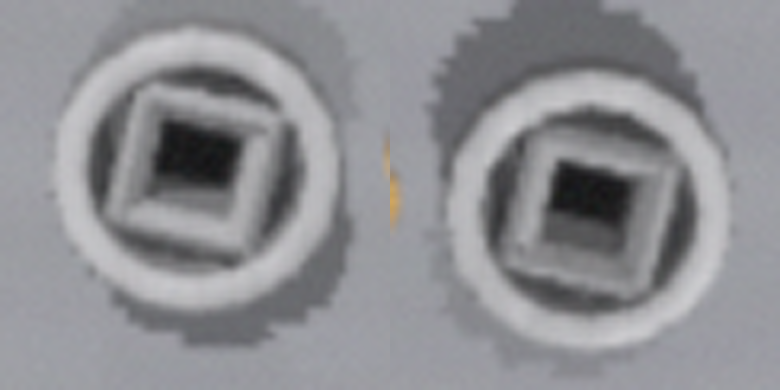

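Both flips averaged put the lock at (.6204,.0436) and the socket yaw at -16.5°. That matches the top view once its constant -3 mm y bias is removed (bores show the same), and the 76 mm bore spacing. Now the key, gripped by its round head.

```bash
cat >> h.py <<'E'
LOCK=np.array([.6204,.0436]);KEY=np.array([.4322,-.2003]);KTH=.445;STH=np.radians(73.5)
E
python3 - <<'E'
from h import *
eoat.grip(.06);go([*KEY,.16],KTH,.5);manip.pause(.2)
print(line(*KEY,.080,.12,15));rep("down")
eoat.grip(.01,80);rep("grip");manip.pause(.2);rep()
line(*KEY,.11,.05);rep("lift");line(*KEY,.20,.2);rep()
q=go([*LOCK,.20],STH,.2);print(get_joint_pos()[5]);line(*LOCK,.135,.15);manip.pause(.3);rep("above")
c=cap("wrist");cv2.imwrite("pics/k2.png",cv2.resize(c["frame"][80:400,150:490],(680,560)))
E
```

```text
False
down t 66.4 tcp [ 0.4326 -0.2006  0.0807] F [ 0.   0.1 -0.6] T [-0.01  0.02  0.05] w 0.06
grip t 66.8 tcp [ 0.4327 -0.2007  0.081 ] F [-0.2  0.1  5.9] T [-0.    0.2  -0.01] w 0.0301
 t 67.0 tcp [ 0.4327 -0.2007  0.081 ] F [-1.3  0.3  6.7] T [ 0.04  0.26 -0.02] w 0.0302
lift t 67.8 tcp [ 0.4321 -0.2002  0.1099] F [ 0.1 -0.2 -3.9] T [0.01 0.03 0.01] w 0.03
 t 68.4 tcp [ 0.4319 -0.2001  0.199 ] F [-0.   0.4 -4.2] T [ 0.08  0.04 -0.01] w 0.0299
0.2236538684642661
above t 70.4 tcp [0.6207 0.0436 0.1358] F [-1.1 -0.3 -4.7] T [-0.02 -0.02  0.  ] w 0.0298
```

View pics/k2.png

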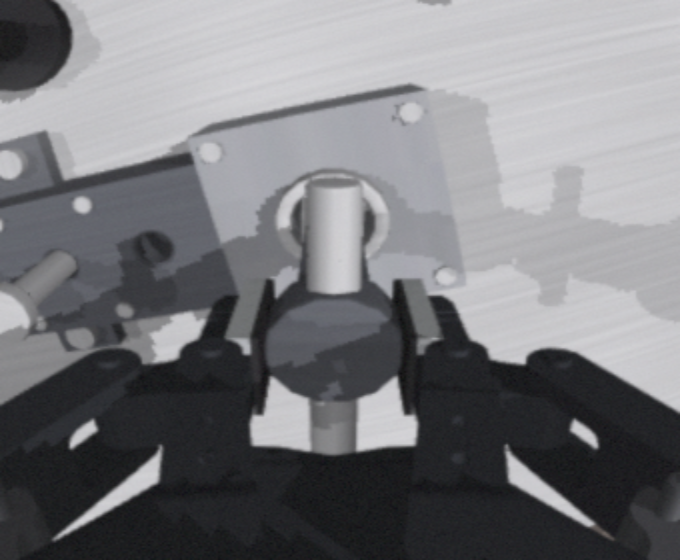

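The key is held square, its head between the pads at (333,340), over the collar at (332,225). Inserting.

Run:
```python
from h import *
line(*LOCK,.126,.05)
for dx,dy,dt in((0,0,0),(0,0,.05),(0,0,-.05),(.0015,0,0),(-.0015,0,0),(0,.0015,0),(0,-.0015,0)):
    q=min(quat(STH+dt),key=lambda a:-abs(a@get_eef_rot()))
    p=LOCK+[dx,dy]
    manip.move_l([*p,.126],rot=q,max_speed=.05)
    hit=line(*p,.1065,.03,12);rep(f"{dx} {dy} {dt} hit {hit}")
    if get_tool_pos()[2]<.1105: break
manip.pause(.3);rep()
```

```text
0 0 0 hit True t 71.6 tcp [0.6207 0.0434 0.108 ] F [-0.2  0.5  5.2] T [-0.07  0.05  0.03] w 0.03
 t 71.9 tcp [0.6206 0.0434 0.108 ] F [-0.2 -0.1  5.6] T [-0.09  0.08 -0.03] w 0.0299
```

```bash
cat > turn.py <<'E'
from h import *
import sys
a0,a1=float(sys.argv[1]),float(sys.argv[2])
p=[*LOCK,.108];low=0;out=[]
for a in np.arange(a0,a1+1e-6,.04):
    q=min(quat(STH-a),key=lambda b:-abs(b@get_eef_rot()))
    manip.move_l(p,rot=q,max_speed=.05)
    t=np.mean([get_torque()[2] for _ in range(1)]);manip.pause(.08);t2=get_torque()[2]
    T=(t+t2)/2;out.append((round(a,2),round(T,2)))
    if a>.4 and T<.06: low+=1
    if low>=1 and T>.2: print("rise after drop");break
    if T>.4: print("high");break
print(out);rep();print(get_joint_pos()[5])
E
python3 turn.py .04 1.0
```

```text
rise after drop
[(np.float64(0.04), np.float64(-0.03)), (np.float64(0.08), np.float64(0.07)), (np.float64(0.12), np.float64(0.11)), (np.float64(0.16), np.float64(0.02)), (np.float64(0.2), np.float64(0.13)), (np.float64(0.24), np.float64(0.09)), (np.float64(0.28), np.float64(0.13)), (np.float64(0.32), np.float64(0.13)), (np.float64(0.36), np.float64(0.12)), (np.float64(0.4), np.float64(0.12)), (np.float64(0.44), np.float64(0.09)), (np.float64(0.48), np.float64(0.1)), (np.float64(0.52), np.float64(0.1)), (np.float64(0.56), np.float64(0.07)), (np.float64(0.6), np.float64(0.15)), (np.float64(0.64), np.float64(0.14)), (np.float64(0.68), np.float64(0.11)), (np.float64(0.72), np.float64(0.14)), (np.float64(0.76), np.float64(0.08)), (np.float64(0.8), np.float64(-0.05)), (np.float64(0.84), np.float64(0.02)), (np.float64(0.88), np.float64(0.01)), (np.float64(0.92), np.float64(-0.05)), (np.float64(0.96), np.float64(0.1)), (np.float64(1.0), np.float64(0.22))]
 t 80.3 tcp [0.6206 0.0437 0.1084] F [-0.2  0.4  5.4] T [-0.22  0.18  0.21] w 0.0299
1.2221408114193897
```

Clear signature: drag to 0.76 rad, no torque from 0.80 to 0.92, rising again at 1.0. I'll check the button.

Run:
```python
from h import *
import sys
sys.path.insert(0,'.')
bp=LOCK+.037*np.array([np.cos(HY),np.sin(HY)])
a=dict(np.load("scene0.npz"));s=cap("scene");np.savez("scene2.npz",**s)
for n,c in(("before",a),("now",s)):
    f=c["frame"].astype(int);m=((f[...,2]-f[...,0])>50);m[:255]=0;m[285:]=0;m[:,:305]=0;m[:,345:]=0
    ys,xs=np.nonzero(m);W=pts(c);print(n,len(xs),xs.mean(),ys.mean())
    y,x=int(round(ys.mean())),int(round(xs.mean()));print((W[y-3:y+4,x-3:x+4,2]*1000).round(0).tolist(),np.nanmedian(W[y+3:y+7,x-12:x-6,2]))
o=cv2.hconcat([cv2.resize(c["frame"][250:285,305:345],(390,340),interpolation=2) for c in(a,s)])
cv2.imwrite("pics/bolt.png",o)
```

```text
before 11 325.54545454545456 269.8181818181818
[[42.0, 47.0, 47.0, 51.0, 50.0, 46.0, 44.0], [47.0, 49.0, 52.0, 49.0, 54.0, 49.0, 44.0], [46.0, 50.0, 54.0, 53.0, 49.0, 45.0, 43.0], [47.0, 46.0, 49.0, 49.0, 47.0, 45.0, 40.0], [42.0, 49.0, 46.0, 44.0, 46.0, 43.0, 48.0], [43.0, 42.0, 43.0, 45.0, 42.0, 49.0, 45.0], [44.0, 40.0, 45.0, 47.0, 42.0, 40.0, 44.0]] 0.02488399516017814
now 30 325.2 268.9
[[43.0, 43.0, 45.0, 44.0, 47.0, 43.0, 43.0], [43.0, 43.0, 49.0, 49.0, 45.0, 47.0, 49.0], [41.0, 46.0, 42.0, 45.0, 46.0, 44.0, 46.0], [44.0, 46.0, 47.0, 46.0, 47.0, 46.0, 47.0], [43.0, 45.0, 47.0, 49.0, 45.0, 47.0, 46.0], [42.0, 40.0, 48.0, 45.0, 49.0, 47.0, 46.0], [45.0, 40.0, 46.0, 49.0, 47.0, 47.0, 47.0]] 0.02830223922056274
```

View pics/bolt.png

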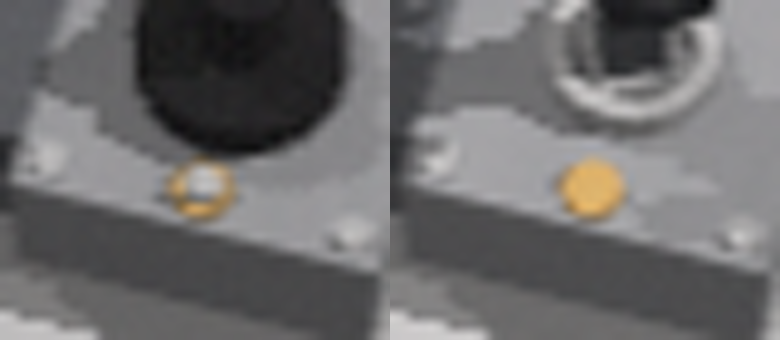

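The steel button has dropped: before, it stood proud at (205,182); now there's only the flush brass disc at (592,188). I'll relax the torque, draw the key out and return it to the stand.

Run:
```python
from h import *
q=min(quat(STH-.94),key=lambda b:-abs(b@get_eef_rot()))
manip.move_l([*LOCK,.108],rot=q,max_speed=.05);manip.pause(.2);rep("relaxed")
line(*LOCK,.118,.03);rep();line(*LOCK,.20,.2);manip.pause(.2);rep("out")
go([*KEY,.20],KTH-0,.5);print(get_joint_pos()[5]);line(*KEY,.115,.15);manip.pause(.4);rep("over stand")
c=cap("wrist");cv2.imwrite("pics/k3.png",cv2.resize(c["frame"][80:400,150:490],(680,560)))
```

```text
relaxed t 80.8 tcp [0.6206 0.0437 0.1084] F [ 0.3 -2.4  6. ] T [-0.26  0.13  0.04] w 0.0296
 t 81.3 tcp [0.6201 0.0437 0.1178] F [ 0.6 -1.  -3.9] T [-0.07 -0.06  0.  ] w 0.0294
out t 82.0 tcp [0.6197 0.0436 0.1983] F [ 0.1 -0.9 -3.2] T [ 0.01 -0.01 -0.02] w 0.0296
0.5162071209754637
over stand t 84.3 tcp [ 0.4323 -0.2004  0.1153] F [ 0.4 -0.1 -3.2] T [ 0.04  0.   -0.03] w 0.0297
```

View pics/k3.png

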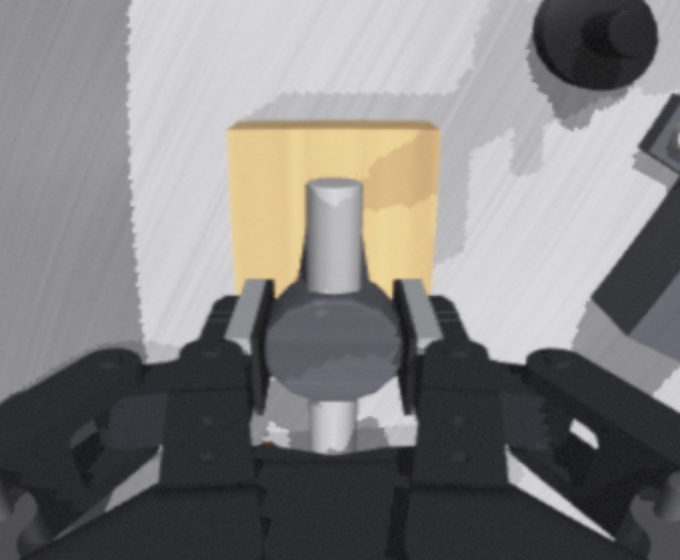

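The key is still square in the grip, bar end at (333,185), stand centred below. Insert it, release, then locate the cap.

Run:
```python
from h import *
from m import blobs
for dx,dy in((0,0),(.0015,0),(-.0015,0),(0,.0015),(0,-.0015),(.0015,.0015),(-.0015,-.0015),(.0015,-.0015),(-.0015,.0015)):
    p=KEY+[dx,dy];line(*p,.099,.05);hit=line(*p,.0785,.03,12);rep(f"{dx} {dy} hit {hit}")
    if get_tool_pos()[2]<.084: break
eoat.grip(.06);rep("open");line(*KEY,.16,.2)
C=np.array([.495,-.0745])
go([*C,.20],HY,1.57);manip.pause(.3);c=cap("wrist");np.savez("c1.npz",**c)
d=cap("top");print("key");blobs(d,.100,.115,(.38,.5,-.26,-.14))
u,v=np.round(wpix(c,np.r_[C,.042])).astype(int);cv2.imwrite("pics/c1.png",cv2.resize(c["frame"][v-50:v+50,u-60:u+60],(600,500),interpolation=2));print(u,v)
g=c["frame"].max(2)[v-45:v+46,u-45:u+46];m=cv2.morphologyEx((g<60).astype(np.uint8),cv2.MORPH_OPEN,np.ones((5,5)));n,l,s,ce=cv2.connectedComponentsWithStats(m)
for j in range(1,n): print(s[j],wray(c,*(s[j,:2]+(s[j,2:4]-1)/2+[u-45,v-45]),.010)[:2].round(4))
```

```text
0 0 hit True t 85.4 tcp [ 0.4323 -0.2004  0.081 ] F [-0.6  1.4  6.6] T [0.12 0.08 0.05] w 0.0296
open t 85.8 tcp [ 0.4316 -0.1999  0.0802] F [-0.6 -0.2 -0. ] T [-0.03  0.01 -0.  ] w 0.0601
key
  px [395.3 207.1] n 204 med [ 0.4315 -0.2021  0.1073] rect c [ 431.9 -204.3] wh [29.9 81. ] ang 17.9
317 182
[  22   15   48   48 1823] [ 0.4959 -0.0746]
```

View pics/c1.png

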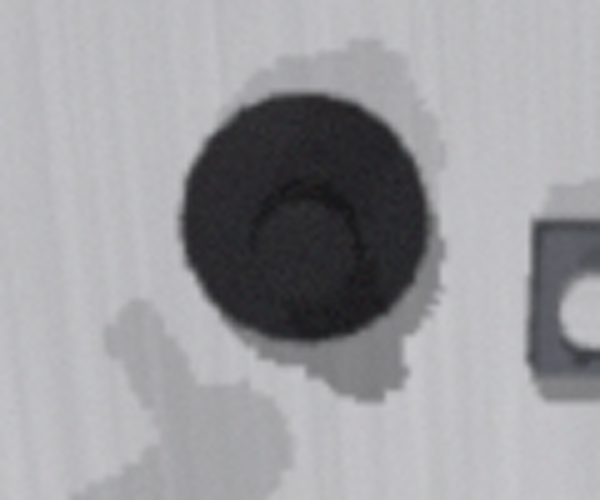

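The key is home (top at .107) and the cap stands upright at (305,215) in the crop, (.4955,-.075). I'll close along y, which centres the less certain axis and clears the holder lug.

Run:
```python
from h import *
C=np.array([.4955,-.0752]);th=HY+np.pi/2
eoat.grip(.05);go([*C,.10],th);print(get_joint_pos()[5])
print(line(*C,.0185,.12,15));rep("down");eoat.grip(.01,60);rep("grip")
line(*C,.05,.05);rep("lift");line(*C,.14,.2)
go([*LOCK,.14],th);line(*LOCK,.085,.15);manip.pause(.3);rep("above")
for dx,dy in((0,0),(.0015,0),(-.0015,0),(0,.0015),(0,-.0015),(.003,0),(-.003,0),(0,.003),(0,-.003)):
    p=LOCK+[dx,dy];line(*p,.078,.05);hit=line(*p,.0645,.03,10);rep(f"{dx} {dy} hit {hit}")
    if get_tool_pos()[2]<.0705: break
```

```text
-0.2471088751592521
False
down t 90.1 tcp [ 0.4959 -0.0753  0.019 ] F [ 0.  -0.3 -0.2] T [-0.03 -0.    0.  ] w 0.0501
grip t 90.4 tcp [ 0.4959 -0.0753  0.0194] F [-1.1  0.5  5.8] T [0.11 0.19 0.02] w 0.0197
lift t 91.2 tcp [ 0.4954 -0.0752  0.0499] F [ 0.3 -0.6 -1.3] T [-0.03 -0.   -0.02] w 0.0203
above t 93.4 tcp [0.6208 0.0435 0.0859] F [-0.1 -0.2 -0.7] T [ 0.04 -0.01 -0.02] w 0.02
0 0 hit True t 94.0 tcp [0.6205 0.0436 0.0675] F [-0.6  0.2  6.7] T [0.03 0.23 0.01] w 0.02
```

Run:
```python
from h import *
from m import blobs
eoat.grip(.05);rep();line(*LOCK,.20,.2);go([.35,.25,.25],HY,1.57);manip.pause(.3)
d=cap("top");s=cap("scene")
for n,lo,hi,b in(("heads",.094,.112,(.59,.63,-.2,0)),("cap",.080,.098,(.58,.66,0,.09)),("key",.1,.116,(.38,.5,-.26,-.14)),("46",.041,.051,(.5,.7,-.25,.12))): print(n);blobs(d,lo,hi,b,20)
cv2.imwrite("pics/end.png",cv2.vconcat([cv2.resize(s["frame"][150:300,200:400],(600,330),interpolation=2),cv2.resize(d["frame"][100:260,80:530],(600,213))]))
rep()
```

```text
t 94.5 tcp [0.6201 0.0436 0.0666] F [0.  0.9 0.3] T [ 0.03  0.   -0.02] w 0.0499
heads
  px [346.6 138.9] n 78 med [ 0.6105 -0.0817  0.1033] rect c [611.1 -81. ] wh [23.4 24.4] ang 11.9
  px [364.4 140. ] n 77 med [ 0.6071 -0.1266  0.1039] rect c [ 607.5 -127.4] wh [23.7 24.6] ang 46.1
  px [381.7 140.9] n 80 med [ 0.6046 -0.1728  0.1038] rect c [ 605.3 -172.8] wh [24.2 24.7] ang 46.1
cap
  px [300.3 137.3] n 55 med [0.6191 0.0409 0.0905] rect c [619.   40.3] wh [19.2 19. ] ang 60.5
key
  px [394.9 207.2] n 216 med [ 0.4314 -0.2017  0.107 ] rect c [ 431.5 -203.3] wh [29.8 83.2] ang 17.9
46
  px [334.3 142.7] n 2227 med [ 0.6076 -0.0471  0.0466] rect c [612.8 -57.4] wh [290.   95.5] ang 86.1
 t 97.5 tcp [0.3501 0.2499 0.2499] F [-0.1  0.6 -0.5] T [-0.05 -0.08 -0.02] w 0.0499
```

View pics/end.png

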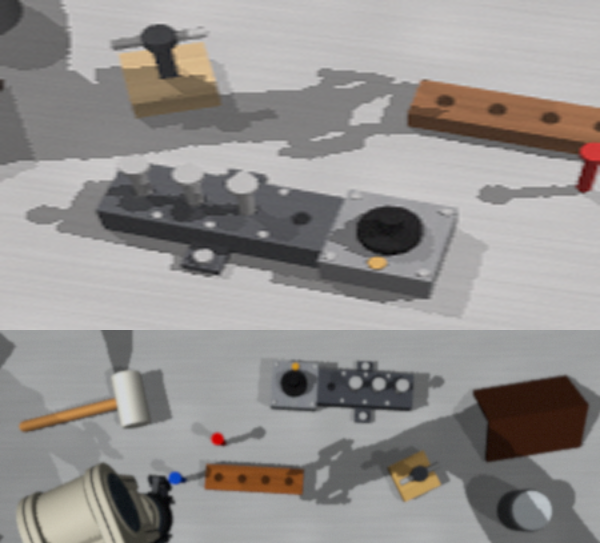

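The end picture shows three pins home, the button flush (377,263), the cap on the collar (390,230), the key in its stand (160,50), the rack empty, and the bystanders untouched. Handing in.

```bash
python3 -c "
from h import *
manip.finish_job();rep()"
```

```text
the job is handed in; nothing more can be done
the job is handed in; nothing more can be done
```

The job is done and handed in at about 98 s of the 210 s; no verdict was reported.

**What I did:** I took the cap off and stood the three steel pins that were present in bores 1 to 3. I turned the T-key clockwise: the torque dropped at about 0.8 rad and rose again at about 1.0 rad. Then I put the key back in its stand and the cap back on. The cap was knocked aside while parked, so I found it again before refitting it.

**Last checks:**
- **Pins:** all three heads read about 0.103 to 0.104 m, which is fully home. Their positions match the bores once the offset below is removed.
- **Bolt:** the button is flush; it stood proud at the start.
- **Key:** its top reads 0.107 m (0.108 expected), within about 1 mm of where it first stood. It came out of the lock turned about 7° in the stand; yaw is not judged.
- **Cap:** its top and position read the same as at the start.
- **Bystanders:** the tile, mallet and tin look unmoved in the final picture; I did not measure them.

**What went wrong or disagreed:**
- The top camera read about 2 to 3 mm low in y compared with where the arm worked, and the scene camera differed by 3 to 5 mm. I corrected for this using two-way wrist views.
- The first pin was pinched by its head above the finger pads at 60 N for a moment. I eased the grip to 30 N and it went in normally; I gripped the other two by the head, between the pads.

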